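Shut up the sketch box

ROBOT

A 6-joint arm with a two-finger parallel gripper is mounted at the origin on the work surface. World frame = base frame: x ahead of the robot, y to its left, z up, the work surface at z = 0. Lengths are in m, angles in rad, forces in N, time in s.
With the tool pointing down it reaches from about 0.35 to 0.85 m from the base axis. Payload 8.1 kg.
Tool frame: the origin (TCP) lies at the very end of the fingers, on their centre line; the grasp point (between the pads) lies 19 mm behind it (grasp_offset is the distance from the TCP to the grasp point, in m); z points along the fingers, y is the direction in which the jaws open and shut (so a half turn about z gives the same grasp; the last joint's range is limited). The gripper opens to 93 mm and grips with 3 to 60 N. Pads are 15 mm wide; open, the fingers measure 128 mm over their backs; the gripper's body (75 mm by 188 mm) begins 65 mm behind the grasp point.
Start: joints at [-1.332, 0.13, 1.488, -0, 1.523, -0.085], TCP at [0.191, -0.569, 0.219] pointing down, gripper open.
Joint ranges: [-2.96, 2.96], [-0.89, 2.26], [0.02, 2.5], [-1.34, 4.48], [0, 2.73], [-2.66, 2.66]. Speed limits (rad/s): [2.39, 2.39, 2.79, 3.14, 3.14, 3.14].

INTERFACE

Orientations are given as a rotation vector (axis times angle).
In Python, from plant import read_state, read_camera, close_job, search_frame, masks_of, grasp_offset gives the robot as it stands.
- The arm moves only by the tool drive_tool, never from a script. Its argument "plan" is a list of rows, each an object with "claw": the closure, from 0 (fully open) to 1 (shut); "linear": the shift along the tool's x, y, z in cm, a list of three; "angular": the turn, a rotation vector about the tool's x, y, z in degrees, a list of three. In form: [{"claw": claw, "linear": [tx, ty, tz], "angular": [ax, ay, az]}, ...]. A call has 1 to 12 rows; each row shifts and turns the commanded pose from where the row before left it, along the tool's axes as they then stand; what a row does not reach is not made up. A row lasts 1/8 s, in which the tool goes at most 62.5 mm and 10.7 degrees, less where a joint would pass 70% of its speed; a pose out of reach is approached as far as the arm can. A call is refused whole if a number of a shift passes 6.25 or a number of a turn 10.7, either way. A call with a gripper value outside its range is refused whole. The fingers move at their own pace and stop on an object; "newtons" is the grip in N (left out, the last holds). Time passes only in rows, so rows that do not move let the fingers close. It gives the time, the measured TCP pose, the force and the opening at its end, in the units of the state.
- read_state(): the state, without advancing time (a new reading comes with each control period).
- read_camera(name): name is "side" or "top" or "wrist"; returns a dict with "pixels" (384x512x3 uint8, red, green, blue), "K" (3x3 intrinsics, pixels), "xyz" and "attitude" of the camera in the world. Camera axes: x right, y up, looking along -z (the intrinsics and any distortion apply to the point x, -y, -z); pixel columns grow to the right and rows downward; lengths in m; the calibration is good to about 2 mm. The wrist camera is an equidistant fisheye: a pixel r from the principal point sees the ray r / f radians off the axis. A picture is of the moment at which its call begins. There is no depth.
- close_job(): hands the job in, once; it reports no verdict.
Trained networks look in a picture, given as the dict that the camera call returned (one of the last four; its "shot" number tells which), for a name from the list of things; names that differ only in an ending like _2 or _b are one class to them, and where a whole thing is asked for, a point or a joint stands for the part that bears it (a point fixed in the world has none). Each returns a list of dicts, best first, with "p" (0 to 1); they miss things now and then, are a little off and sometimes report something else, mostly with a low value. They report only what shows in the picture. A call takes as long as a camera call.
- search_frame(picture, label): "at" ([x, y, z] in m, in world coordinates, good to about 4 mm: the middle of the surface that is visible of it).
- masks_of(picture, label): "mask" (384x512 bool, what is visible of it).
The state is a dict: "t": time; "q": joint angles; "dq": joint speeds; "joint_torque": joint torques, N m; "tool_pos": TCP position; "orientation": TCP orientation; "force": force on the tool from outside, world axes, zero at the start; "wrist_torque": the same for the moment, N m; "opening": finger opening in m.
Only numpy, scipy, OpenCV 4.12 (cv2) and the standard library are available. Lean on these libraries where they do the work, as an engineer would, in place of code of your own. Each camera call takes 0.05 s, during which the arm holds its last target.

TASK

Shut the wooden sketch box where it stands: with your fingertips push its drawer fully home and push its lid over and down until it lies closed on the case. Work gently and only by pushing: grip and lift nothing, do not slam the lid or the drawer, do not shove the box along the table, and leave the things around it alone.

Things in the scene. Friction and masses are not known exactly. Their poses are not given: they have to be found in the camera images.
- case: Light-wood sketch box, loose on rubber feet (3.5 kg in all; slides if pushed over about 15 N). 220 mm deep (x), 300 wide (y), 75 high without lid, 93 lid shut. Origin: centre of its footprint on the table. Front with drawer faces its -x; lid hinge along y at the rear (+x) upper edge; z up. Under the lid an open tray of tubes and pencils, all below the rim.
- drawer_knob (a point): Centre of the flat front of the drawer's brass knob (22 mm across, 16 mm proud), 30 mm above the table; moves with the drawer. Drawer front: flat wood, 276 mm wide, 11 to 49 mm above the table. Shut, it is flush with the case's front and the knob's front is 126 mm from the case's centre. Axes as the case's.
- drawer (a joint): How far the drawer is out, in m: 0 is fully home against its stop, 0.12 fully out. It slides along the case's x (out is -x), stays where it is left and takes about 2 N to push.
- case_hinge (a point): Middle of the lid's hinge line, at the case's rear upper edge: 110 mm behind the case's centre (its +x), 75 mm above the table. Axes as the case's.
- lid_outer (a point): Point on the lid's outer face (upper face when shut), on its middle line, 170 mm from the hinge; moves with the lid. Lid: shallow wooden tray, 220 mm from hinge to free edge, 300 wide, 18 thick; outer face 18 mm above the hinge line when shut. Own y along the hinge, -x from hinge to free edge, z out of the outer face.
- lid (a joint): Opening angle of the lid in rad: 0 is shut, lying on the case; 1.57 is standing upright at the rear; 1.66 is the stop. Stiff friction stays hold it at any angle; pushing it shut near its free edge takes about 3 N when upright, 1 N when nearly shut.
- ink_jar: Bystander: glass ink jar with black cap, 58 mm across, 62 mm high. Origin: centre of its underside.
- lino_block: Bystander: lino printing block lying flat behind the box, 75 x 110 x 22 mm. Origin: centre of its underside.
- tin: Bystander: flat metal tin, 62 x 92 x 24 mm. Origin: centre of its underside.
- brush_pot: Bystander: white pot of brushes, 76 mm across and 110 mm high, brushes up to about 225 mm. Origin: centre of its underside.

How it is judged:
At the end, for the whole second after the job is handed in: The drawer is home to within 3 mm and the lid shut to within 0.02 rad (about 4 mm at its free edge), both at rest; the box stands level within 30 mm of where it was, and each bystander stands within 20 mm of where it was (value of joint drawer below 0.003 m and value of joint lid below 0.02 rad and not (velocity of joint lid above 0.05 rad/s or velocity of joint lid below -0.05 rad/s or velocity of joint drawer above 0.01 m/s or velocity of joint drawer below -0.01 m/s) and distance of case from where it was at the start of the episode below 0.03 m and angle between case's own z axis and vertical below 0.03 rad and linear speed of case below 0.01 m/s and distance of each of ink_jar, lino_block, tin, brush_pot from where it was at the start of the episode below 0.02 m and angle between each of ink_jar, brush_pot's own z axis and vertical below 0.1 rad); the robot touches nothing.
It fails at once if the lid or the drawer is slammed (lid faster than 2.5 rad/s, drawer faster than 0.5 m/s) (velocity of joint lid below -2.5 rad/s or velocity of joint drawer below -0.5 m/s).
It fails at once if the box is forced with more than 60 N (contact force between the arm and case above 60 N).
It fails at once if the box is shoved or carried more than 30 mm, lifted or tipped (distance of case from where it was at the start of the episode above 0.03 m or height (world z) of case above 0.012 m or angle between case's own z axis and vertical above 0.06 rad).
It fails at once if a bystander is lifted, pushed away or knocked over (distance of any of ink_jar, lino_block, tin, brush_pot from where it was at the start of the episode above 0.02 m or angle between any of ink_jar, brush_pot's own z axis and vertical above 0.3 rad).
It fails at once if the lid's edge, the drawer's front or its knob is pinched between the fingers (the grasp point lies within it while the fingers press on the box) (contact force between the fingers and case above 1 N and ((x of the grasp point in the frame of lid_outer between -0.048 and 0.168 m and y of the grasp point in the frame of lid_outer between -0.148 and 0.148 m and z of the grasp point in the frame of lid_outer between -0.016 and -0.002 m) or (x of the grasp point in the frame of drawer_knob between 0.001 and 0.015 m and y of the grasp point in the frame of drawer_knob between -0.009 and 0.009 m and z of the grasp point in the frame of drawer_knob between -0.009 and 0.009 m) or (x of the grasp point in the frame of drawer_knob between 0.017 and 0.025 m and y of the grasp point in the frame of drawer_knob between -0.136 and 0.136 m and z of the grasp point in the frame of drawer_knob between -0.017 and 0.017 m))).
It also fails if it takes over 58 s, if anything falls off the work surface, if the arm or the gripper's body presses on something with over 40 N, if the wrist force passes 120 N, or if a joint passes its speed limit or range.

## Working session

There is one attempt and no reset: what is moved stays moved. The work goes in short steps, Python scripts to look and compute and a tool call to move; the robot and the scene stay as the last step left them, time stands still between calls to the robot, and variables do not carry over. Pictures are saved under pics/ and viewed, and the job is handed in when it is done.

Besides the shell and the picture viewer there is one more tool, called after "Request:" by a JSON object that holds its "fn" and its "kwargs", one argument or row to a line. drive_tool: Moves the arm, as the interface text tells. Its arguments: {"type":"object","properties":{"plan":{"type":"array"},"newtons":{"type":"number"}},"required":["plan"]}

```bash
mkdir -p pics; ls; python3 - <<'E'
from plant import *
import cv2
s=read_state(); print({k:s[k] for k in ('t','tool_pos','orientation','force','opening')}); print(grasp_offset)
for n in ("side","top","wrist"):
    p=read_camera(n); cv2.imwrite(f"pics/{n}0.png",p["pixels"][:,:,::-1]); print(n,p["xyz"],p["attitude"],p["K"], [k for k in p])
    if n=="wrist": continue
    for l in ("case","drawer_knob","lid_outer","case_hinge","ink_jar","lino_block","tin","brush_pot"):
        try: print(l,[(r["at"],r["p"]) for r in search_frame(p,l)][:2])
        except Exception as e: print(l,e)
E
```

```text
pics
{'t': 0.0, 'tool_pos': array([ 0.19078058, -0.5682616 ,  0.21758728]), 'orientation': array([-3.09869112e+00, -5.06101846e-01,  2.34609305e-04]), 'force': array([ 0.1654472 , -0.59325965,  1.17132123]), 'opening': 0.09275957641508444}
0.0188
side [ 0.40957777 -0.53773795  0.81282184] [ 0.73448585 -0.08075519 -0.25880092] [[407.71542242   0.         262.76560331]
 [  0.         407.71542242 196.12528998]
 [  0.           0.           1.        ]] ['pixels', 'K', 'xyz', 'attitude', 'shot']
case [([0.5282, -0.1505, 0.1733], 0.65)]
drawer_knob [([0.4995, 0.1149, 0.0271], 0.86), ([0.5383, -0.155, 0.2079], 0.38)]
lid_outer [([0.5402, -0.1539, 0.2095], 0.79)]
case_hinge [([0.5266, -0.1533, 0.1775], 0.73), ([0.6367, -0.2811, 0.0196], 0.21)]
ink_jar [([0.6932, 0.1086, 0.0603], 0.81)]
lino_block [([0.6375, -0.2818, 0.0179], 0.98)]
tin [([0.4607, 0.3762, 0.022], 0.75)]
brush_pot [([0.6371, 0.3853, 0.0954], 0.81)]
top [0.38964149 0.0977671  1.10565984] [ 0.14001118 -0.13982223 -1.58068396] [[362.39308282   0.         249.99509323]
 [  0.         362.39308282 197.89621605]
 [  0.           0.           1.        ]] ['pixels', 'K', 'xyz', 'attitude', 'shot']
case [([0.528, -0.0382, 0.0528], 0.9)]
drawer_knob [([0.5048, 0.0885, 0.0256], 0.68)]
lid_outer []
case_hinge [([0.5319, -0.0363, 0.0545], 0.84)]
ink_jar [([0.6928, 0.1085, 0.0604], 0.7), ([0.504, 0.0912, 0.0241], 0.68)]
lino_block [([0.6388, -0.2712, 0.0264], 0.73)]
tin [([0.4655, 0.3949, 0.0208], 0.8)]
brush_pot [([0.64, 0.406, 0.1008], 0.61)]
wrist [ 0.26911253 -0.54372243  0.3854044 ] [-0.25905134  0.18684051 -1.23820224] [[297.31863964   0.         257.06868625]
 [  0.         297.31863964 191.71330565]
 [  0.           0.           1.        ]] ['pixels', 'K', 'xyz', 'attitude', 'shot']
```

View pics/side0.png

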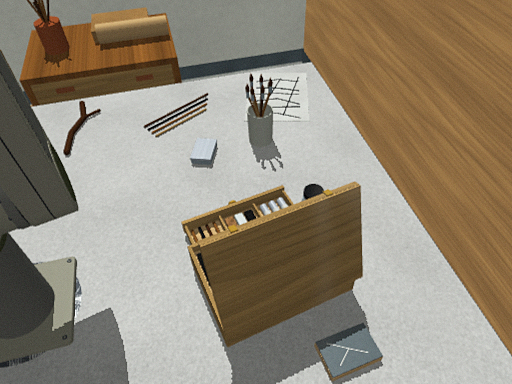

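View pics/top0.png

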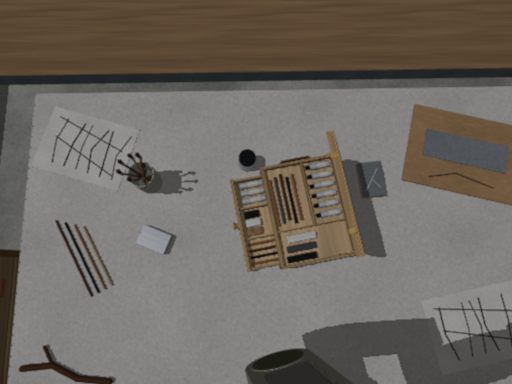

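View pics/wrist0.png

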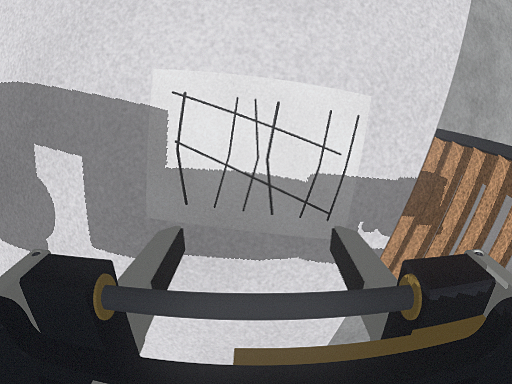

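The side view shows the lid standing near upright (free edge from about (213,240) to (360,185)). The top view shows the drawer pulled out to the left, with the knob at about (236,226), the lid edge from (333,133) to (362,255), and the ink jar at (247,158). I'll fit a model to the enlarged view.

```bash
cat > h.py <<'E'
import numpy as np, cv2
from scipy.spatial.transform import Rotation as R
def proj(p,X):
    X=np.atleast_2d(X); c=R.from_rotvec(p["attitude"]).inv().apply(X-p["xyz"])
    c=c*[1,-1,-1]; u=(p["K"]@c.T).T; return u[:,:2]/u[:,2:]
def unproj(p,uv,z):
    d=R.from_rotvec(p["attitude"]).apply((np.linalg.inv(p["K"])@[uv[0],uv[1],1])*[1,-1,-1])
    return p["xyz"]+d*(z-p["xyz"][2])/d[2]
def model(x,y,yaw,d,lid):
    # case frame points
    c,s=np.cos(yaw),np.sin(yaw)
    T=lambda P:np.c_[np.array(P)@np.array([[c,s,0],[-s,c,0],[0,0,1]])]+[x,y,0]
    w=.15
    segs=[]
    def loop(P): 
        P=list(P); return P+[P[0]]
    segs.append(T(loop([(-.11,-w,.075),(.11,-w,.075),(.11,w,.075),(-.11,w,.075)])))
    segs.append(T(loop([(-.11-d,-.138,.049),(-.11-d,.138,.049),(-.11-d,.138,.011),(-.11-d,-.138,.011)])))
    segs.append(T([(-.126-d,0,.03),(-.11-d,0,.03)]))
    L=lambda r,h:(.11-r*np.cos(lid)+h*np.sin(lid),.075+r*np.sin(lid)+h*np.cos(lid))
    for h in (0,.018):
        a=L(0,h);b=L(.22,h)
        segs.append(T(loop([(a[0],-w,a[1]),(a[0],w,a[1]),(b[0],w,b[1]),(b[0],-w,b[1])])))
    return segs
def draw(p,par,fn,crop,k):
    im=cv2.resize(p["pixels"][:,:,::-1],None,fx=k,fy=k,interpolation=cv2.INTER_CUBIC)
    cols=[(0,0,255),(255,0,0),(255,255,0),(0,255,0),(255,0,255)]
    if par is not None:
        for s,cl in zip(model(*par),cols):
            cv2.polylines(im,[np.int32(np.round((proj(p,s)+.5)*k))],False,cl,1)
    a,b,c,d=crop; cv2.imwrite(fn,im[b*k:d*k,a*k:c*k])
E
python3 - <<'E'
from h import *; from plant import *
t=read_camera("top"); s=read_camera("side")
import pickle; pickle.dump((t,s),open("p0.pkl","wb"))
draw(t,None,"pics/t1.png",(220,120,380,280),4); draw(s,None,"pics/s1.png",(175,170,375,350),4)
for p,l in((t,"drawer_knob"),(s,"drawer_knob"),(t,"lid_outer"),(s,"lid_outer"),(t,"case")):
    for m in masks_of(p,l)[:2]:
        ys,xs=np.nonzero(m["mask"]); print(l,m["p"],xs.min(),xs.max(),ys.min(),ys.max(),len(xs))
E
```

```text
drawer_knob 0.87 230 278 175 270 3013
drawer_knob 0.61 181 292 186 243 2477
lid_outer 0.68 327 362 131 255 1001
lid_outer 0.29 230 278 176 270 2942
lid_outer 0.61 198 362 182 338 15695
case 0.79 230 363 130 270 11934
```

View pics/t1.png

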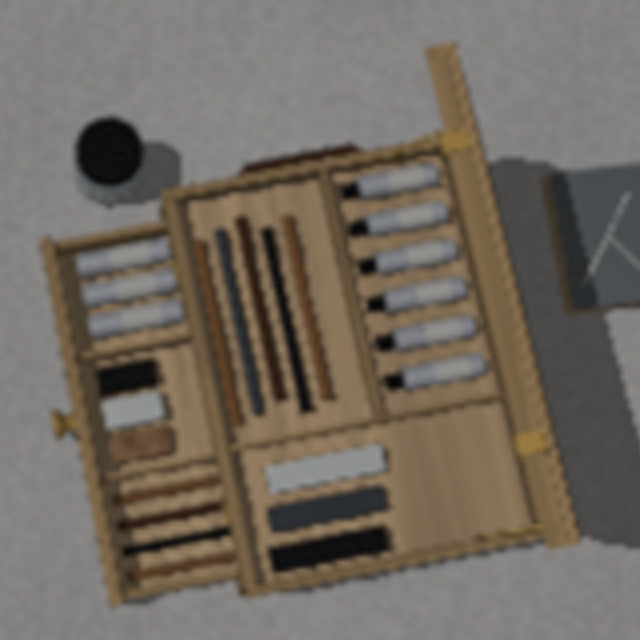

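View pics/s1.png

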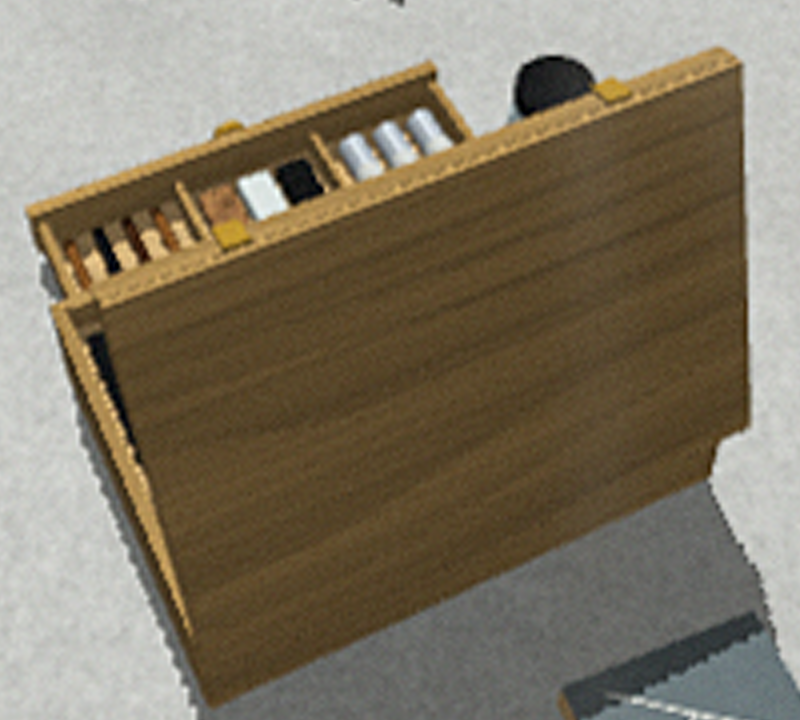

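```bash
cat >fit.py <<'E'
from h import *; import pickle
from scipy.optimize import least_squares
t,s=pickle.load(open("p0.pkl","rb"))
def pts(P):
    m=model(*P); C,D,K,Li,Lo=m
    return ([C[3],C[0],D[1],D[0],Lo[2],Li[2],Lo[3],Li[3]],[Li[2],Lo[2],Lo[3],D[0],D[1],Lo[1]])
ot=np.array([(261.2,168.7),(280.7,268),(230.7,180),(248.2,271),(333.7,130.5),(327,132),(364.2,255),(357,257)])-.5
os_=np.array([(355.5,182),(360.5,185.5),(200.7,245.7),(182.5,222.5),(283.3,186.2),(362,277)])-.5
f=lambda P:(lambda a,b:np.r_[(proj(t,a)-ot).ravel(),(proj(s,b)-os_).ravel()])(*[np.array(q) for q in pts(P)])
r=least_squares(f,[.54,-.03,-1.7,.08,1.5],loss="soft_l1")
print(r.x.round(4)); print(f(r.x).reshape(-1,2).round(1).tolist())
draw(t,r.x,"pics/t2.png",(220,120,380,280),4); draw(s,r.x,"pics/s2.png",(175,170,375,350),4)
x,y,yaw,d,l=r.x
ex=np.array([np.cos(yaw),np.sin(yaw)]);print("ex",ex,"knob",np.array([x,y])-ex*(.126+d))
E
python3 fit.py
```

```text
[ 0.5388 -0.0661 -1.3928  0.0902  1.2746]
[[-1.7, -1.3], [-0.2, 1.6], [-0.2, -0.9], [-0.1, 0.4], [-0.3, -0.5], [-1.2, 0.1], [0.4, 1.1], [-0.6, 0.6], [0.1, -0.3], [1.1, 0.4], [-0.3, 1.9], [-0.7, 0.4], [0.8, -0.2], [1.1, 0.3]]
ex [ 0.17705179 -0.98420154] knob [0.50052023 0.14668865]
```

```bash
sleep 0
```

```text
(no output)
```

View pics/t2.png

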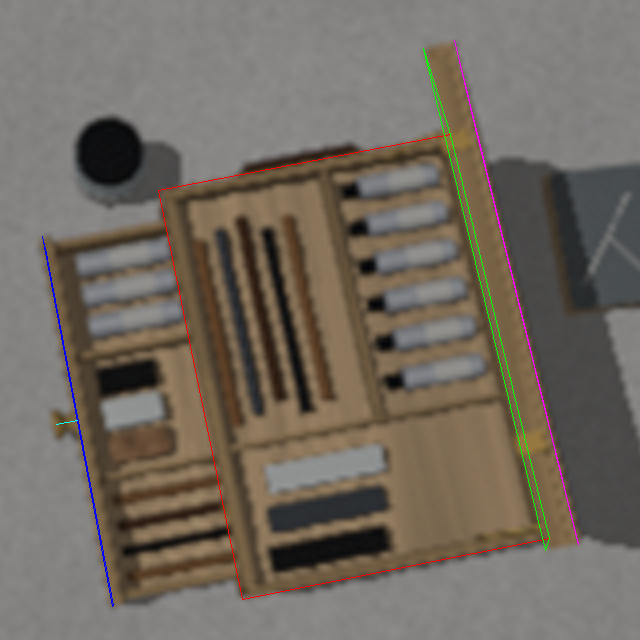

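View pics/s2.png

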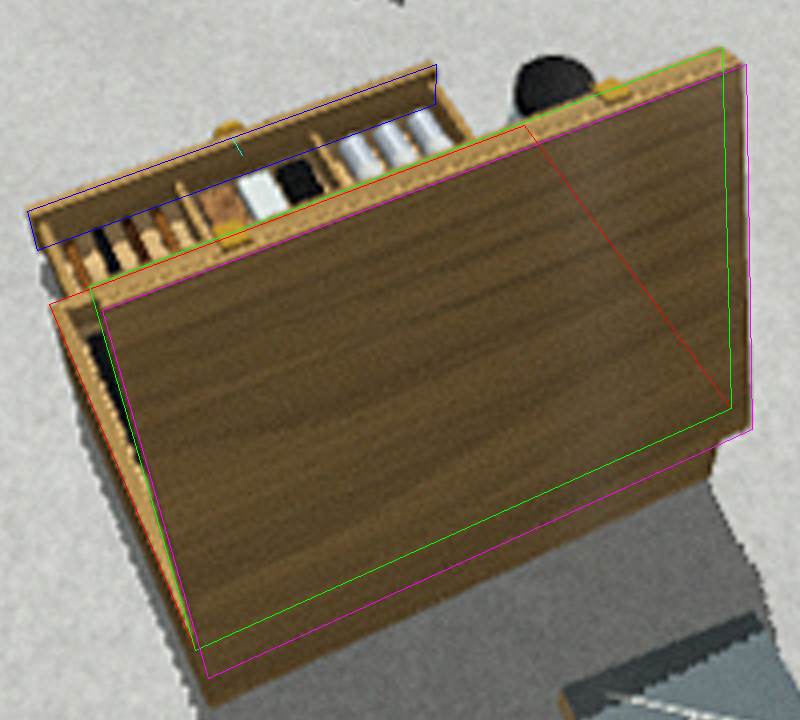

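The fit is good: residuals are about 1 px, the knob lands on the picture, the lid is at about 1.27 rad and the drawer is 90 mm out. Next I'll work out the tool alignment and the first move.

```bash
cat >>h.py <<'E'
BX=np.array([.5388,-.0661,0]); YAW=-1.3928
RC=R.from_euler("z",YAW)
def tocase(w): return RC.inv().apply(np.asarray(w)-BX)
def st():
    from plant import read_state
    s=read_state(); M=R.from_rotvec(s["orientation"])
    print("t",round(s["t"],2),"case",tocase(s["tool_pos"]).round(4),"F_case",RC.inv().apply(s["force"]).round(1),"q",s["q"].round(2))
    print("tool axes in case\n",(RC.inv()*M).as_matrix().round(3)); return s,M
def go(target):
    s,M=st(); print("cm tool:",(M.inv().apply(RC.apply(target)+BX-s["tool_pos"])*100).round(2))
E
python3 - <<'E'
from h import *
s,M=st()
for sg in(1,-1):
    T=np.c_[[sg,0,0],[0,-sg,0],[0,0,-1]]
    D=RC*R.from_matrix(T); print(sg,np.degrees((M.inv()*D).as_rotvec()).round(1), "q6-ish")
    print("cm in aligned frame",D.inv().apply(RC.apply([.125,0,.26])+BX-s["tool_pos"])*100)
E
```

```text
t 1.3 case [ 0.4332 -0.4314  0.2186] F_case [ 0.3 -0.2  0.6] q [-1.33  0.13  1.49  0.    1.52 -0.09]
tool axes in case
 [[-0.145  0.989 -0.   ]
 [ 0.989  0.145  0.   ]
 [ 0.    -0.    -1.   ]]
1 [-0.   0.  98.4] q6-ish
cm in aligned frame [-30.81583308 -43.14021116  -4.13914212]
-1 [ -0.   -0.  -81.6] q6-ish
cm in aligned frame [30.81583308 43.14021116 -4.13914212]
```

Request:
{"fn": "drive_tool", "kwargs": {
  "plan": [
    {"claw": 1,"linear": [0,0,0],"angular": [0,0,-10.2]},
    {"claw": 1,"linear": [0,0,0],"angular": [0,0,-10.2]},
    {"claw": 1,"linear": [0,0,0],"angular": [0,0,-10.2]},
    {"claw": 1,"linear": [0,0,0],"angular": [0,0,-10.2]},
    {"claw": 1,"linear": [0,0,0],"angular": [0,0,-10.2]},
    {"claw": 1,"linear": [0,0,0],"angular": [0,0,-10.2]},
    {"claw": 1,"linear": [0,0,0],"angular": [0,0,-10.2]},
    {"claw": 1,"linear": [0,0,0],"angular": [0,0,-10.2]}
  ],
  "newtons": 20
}}

```text
t: 2.3
tool_pos: [0.1909, -0.5688, 0.2186]
orientation: [-2.009, -2.415, -0.0]
force: [-0.4, -0.4, -0.4]
opening: 0.0176
```

```bash
python3 -c "
from h import *; go([.15,0,.26])"
```

```text
t 2.3 case [ 0.4332 -0.4314  0.2186] F_case [ 0.3 -0.5 -0.4] q [-1.33  0.13  1.49  0.    1.52 -1.52]
tool axes in case
 [[-1.    -0.005 -0.   ]
 [-0.005  1.     0.   ]
 [ 0.     0.    -1.   ]]
cm tool: [28.1  43.28 -4.14]
```

Request:
{"fn": "drive_tool", "kwargs": {
  "plan": [
    {"claw": 1,"linear": [2.34,3.6,-0.35],"angular": [0,0,0]},
    {"claw": 1,"linear": [2.34,3.6,-0.35],"angular": [0,0,0]},
    {"claw": 1,"linear": [2.34,3.6,-0.35],"angular": [0,0,0]},
    {"claw": 1,"linear": [2.34,3.6,-0.35],"angular": [0,0,0]},
    {"claw": 1,"linear": [2.34,3.6,-0.35],"angular": [0,0,0]},
    {"claw": 1,"linear": [2.34,3.6,-0.35],"angular": [0,0,0]},
    {"claw": 1,"linear": [2.34,3.6,-0.35],"angular": [0,0,0]},
    {"claw": 1,"linear": [2.34,3.6,-0.35],"angular": [0,0,0]},
    {"claw": 1,"linear": [2.34,3.6,-0.35],"angular": [0,0,0]},
    {"claw": 1,"linear": [2.34,3.6,-0.35],"angular": [0,0,0]},
    {"claw": 1,"linear": [2.34,3.6,-0.35],"angular": [0,0,0]},
    {"claw": 1,"linear": [2.34,3.6,-0.35],"angular": [0,0,0]}
  ]
}}

```text
t: 3.8
tool_pos: [0.5676, -0.2152, 0.2609]
orientation: [2.016, 2.409, 0.0]
force: [-0.0, -0.2, -0.3]
opening: 0.0006
```

```bash
python3 -c "
from h import *; go([.09,0,.26])
from plant import *
s=read_camera('side'); cv2.imwrite('pics/s3.png',s['pixels'][:,:,::-1])"
```

```text
t 3.8 case [0.1519 0.002  0.2609] F_case [ 0.2 -0.1 -0.3] q [-0.45  0.14  1.41 -0.    1.6  -0.62]
tool axes in case
 [[-1.     0.001  0.   ]
 [ 0.001  1.     0.   ]
 [-0.     0.    -1.   ]]
cm tool: [ 6.19 -0.2   0.08]
```

View pics/s3.png

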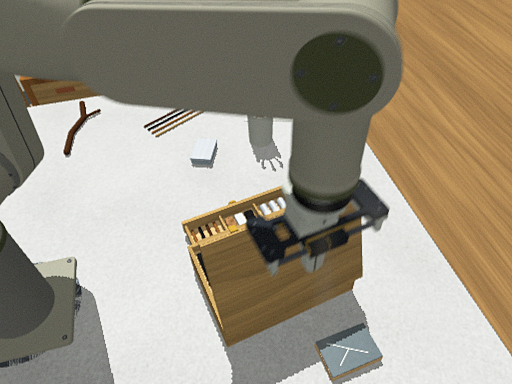

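The arm is behind the lid with clearance on all sides. I'll approach to contact first.

Request:
{"fn": "drive_tool", "kwargs": {
  "plan": [
    {"claw": 1,"linear": [1.5,-0.1,0],"angular": [0,0,0]},
    {"claw": 1,"linear": [1.5,-0.1,0],"angular": [0,0,0]},
    {"claw": 1,"linear": [1.5,0,0],"angular": [0,0,0]},
    {"claw": 1,"linear": [1.0,0,0],"angular": [0,0,0]},
    {"claw": 1,"linear": [0.8,0,0],"angular": [0,0,0]},
    {"claw": 1,"linear": [0.8,0,0],"angular": [0,0,0]},
    {"claw": 1,"linear": [0.8,0,0],"angular": [0,0,0]},
    {"claw": 1,"linear": [0.8,0,0.1],"angular": [0,0,0]}
  ]
}}

```text
t: 4.85
tool_pos: [0.5493, -0.131, 0.2596]
orientation: [2.016, 2.408, -0.001]
force: [0.7, -1.8, -0.5]
opening: 0.0005
```

```bash
python3 -c "
from h import *; go([.0473,0,.2525])
from plant import *
s=read_camera('side'); cv2.imwrite('pics/s4.png',s['pixels'][:,:,::-1])"
```

```text
t 4.85 case [ 0.0657 -0.0011  0.2596] F_case [ 1.9  0.4 -0.5] q [-0.32  0.02  1.53 -0.    1.59 -0.5 ]
tool axes in case
 [[-1.     0.001  0.001]
 [ 0.001  1.    -0.   ]
 [-0.001 -0.    -1.   ]]
cm tool: [1.84 0.11 0.71]
```

View pics/s4.png

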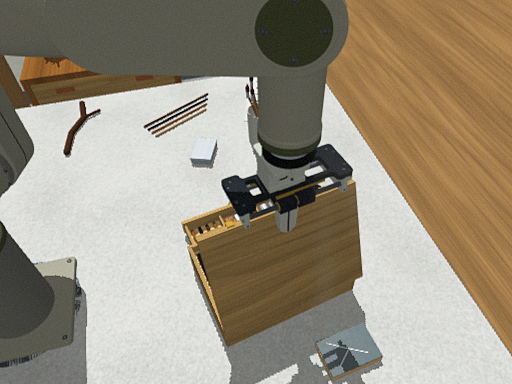

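Request:
{"fn": "drive_tool", "kwargs": {
  "plan": [
    {"claw": 1,"linear": [0.92,0.05,0.33],"angular": [0,0,0]},
    {"claw": 1,"linear": [0.92,0.05,0.38],"angular": [0,0,0]},
    {"claw": 1,"linear": [1.15,0,0.5],"angular": [0,0,0]},
    {"claw": 1,"linear": [1.13,0,0.58],"angular": [0,0,0]},
    {"claw": 1,"linear": [1.1,0,0.67],"angular": [0,0,0]},
    {"claw": 1,"linear": [1.04,0,0.73],"angular": [0,0,0]},
    {"claw": 1,"linear": [0.99,0,0.79],"angular": [0,0,0]},
    {"claw": 1,"linear": [0.94,0,0.86],"angular": [0,0,0]},
    {"claw": 1,"linear": [0.88,0,0.92],"angular": [0,0,0]},
    {"claw": 1,"linear": [0.81,0,0.98],"angular": [0,0,0]},
    {"claw": 1,"linear": [0.75,0,1.03],"angular": [0,0,0]}
  ]
}}

```text
t: 6.28
tool_pos: [0.5315, -0.0256, 0.1812]
orientation: [-2.016, -2.409, -0.0]
force: [0.2, -1.5, 0.5]
opening: 0.0003
```

```bash
python3 -c "
from h import *; go([-.0587,0,.1483])
from plant import *
s=read_camera('side'); cv2.imwrite('pics/s5.png',s['pixels'][:,:,::-1])"
```

```text
t 6.28 case [-0.0411 -0.      0.1812] F_case [ 1.5 -0.   0.5] q [-0.14 -0.03  1.73  0.    1.45 -0.32]
tool axes in case
 [[-1.     0.001 -0.   ]
 [ 0.001  1.    -0.   ]
 [ 0.    -0.    -1.   ]]
cm tool: [ 1.76 -0.    3.29]
```

View pics/s5.png

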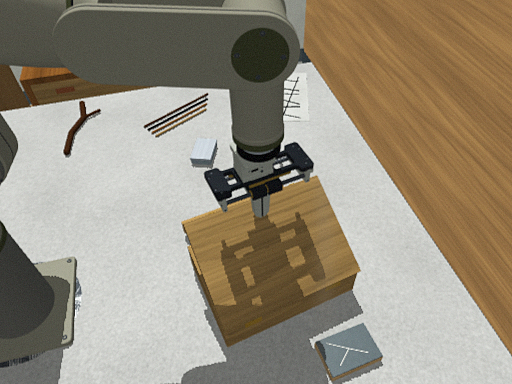

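The side view shows the lid following the fingers, about half shut, with the tip at (262,215). I'll continue down to just above shut.

Request:
{"fn": "drive_tool", "kwargs": {
  "plan": [
    {"claw": 1,"linear": [0.68,0,1.05],"angular": [0,0,0]},
    {"claw": 1,"linear": [0.58,0,1.1],"angular": [0,0,0]},
    {"claw": 1,"linear": [0.5,0,1.14],"angular": [0,0,0]},
    {"claw": 1,"linear": [0.4,0,1.18],"angular": [0,0,0]},
    {"claw": 1,"linear": [0.3,0,1.2],"angular": [0,0,0]},
    {"claw": 1,"linear": [0.25,0,1.2],"angular": [0,0,0]},
    {"claw": 1,"linear": [0.2,0,0.8],"angular": [0,0,0]},
    {"claw": 1,"linear": [0.0,0,0.6],"angular": [0,0,0]},
    {"claw": 1,"linear": [0.0,0,0.4],"angular": [0,0,0]}
  ]
}}

```text
t: 7.45
tool_pos: [0.5264, 0.0024, 0.0949]
orientation: [-2.016, -2.409, 0.0]
force: [-0.1, 1.2, 0.6]
opening: 0.0006
```

```bash
python3 -c "
from h import *; go([-.0725,0,.092])
"
```

```text
t 7.45 case [-0.0697 -0.0001  0.0949] F_case [-1.2  0.1  0.6] q [-0.09  0.03  1.83  0.    1.29 -0.27]
tool axes in case
 [[-1.     0.001 -0.   ]
 [ 0.001  1.    -0.   ]
 [ 0.    -0.    -1.   ]]
cm tool: [0.28 0.   0.29]
```

Request:
{"fn": "drive_tool", "kwargs": {
  "plan": [
    {"claw": 1,"linear": [0,0,0.1],"angular": [0,0,0]},
    {"claw": 1,"linear": [0,0,0.1],"angular": [0,0,0]},
    {"claw": 1,"linear": [0,0,0.05],"angular": [0,0,0]}
  ]
}}

```text
t: 7.82
tool_pos: [0.5267, 0.0024, 0.0932]
orientation: [2.016, 2.409, 0.0]
force: [-3.2, 0.3, 6.2]
opening: 0.0004
```

Request:
{"fn": "drive_tool", "kwargs": {
  "plan": [
    {"claw": 1,"linear": [0,0,0.05],"angular": [0,0,0]},
    {"claw": 1,"linear": [0,0,0.05],"angular": [0,0,0]}
  ]
}}

```text
t: 8.07
tool_pos: [0.5267, 0.0024, 0.0931]
orientation: [2.016, 2.409, 0.0]
force: [-7.5, -0.0, 14.2]
opening: 0.0007
```

The lid rests hard on the case: z stopped at 93.1 mm, which matches the given 93 mm. Now I'll lift off, go round to the drawer front, and tilt slightly for clearance.

Request:
{"fn": "drive_tool", "kwargs": {
  "plan": [
    {"claw": 1,"linear": [0,0,-0.5],"angular": [0,0,0]},
    {"claw": 1,"linear": [0,0,-3],"angular": [0,0,0]},
    {"claw": 1,"linear": [0.5,0,-4],"angular": [0,0,0]},
    {"claw": 1,"linear": [4,0,-2],"angular": [0,0,0]},
    {"claw": 1,"linear": [4.5,0,0],"angular": [0,0,0]},
    {"claw": 1,"linear": [4.5,0,0],"angular": [0,0,0]},
    {"claw": 1,"linear": [4.5,0,0],"angular": [0,0,0]},
    {"claw": 1,"linear": [3,0,0],"angular": [0,0,0]},
    {"claw": 1,"linear": [0,0,0],"angular": [0,-7.5,0]},
    {"claw": 1,"linear": [0,0,0],"angular": [0,-7.5,0]},
    {"claw": 1,"linear": [0,0,0],"angular": [0,0,0]}
  ]
}}

```text
t: 9.45
tool_pos: [0.4886, 0.211, 0.186]
orientation: [1.876, 2.251, -0.249]
force: [-0.2, 0.5, 0.1]
opening: -0.0
```

```bash
python3 - <<'E'
from h import *; go([-.27,0,.027])
from plant import *
for n in ('side','top'):
    s=read_camera(n); cv2.imwrite(f'pics/{n}6.png',cv2.resize(s['pixels'][:,:,::-1],None,fx=1.5,fy=1.5)); print(search_frame(s,"drawer_knob"))
    if n=='side': draw(s,(.5388,-.0661,-1.3928,.0902,0.0),"pics/s7.png",(175,130,375,350),3)
    else: draw(s,(.5388,-.0661,-1.3928,.0902,0.0),"pics/t7.png",(220,120,380,280),4)
E
```

```text
t 9.45 case [-0.2816 -0.0003  0.186 ] F_case [-0.5 -0.1  0.1] q [ 0.49  0.06  1.65 -0.25  1.52  0.33]
tool axes in case
 [[-0.966 -0.003  0.259]
 [-0.003  1.    -0.001]
 [-0.259 -0.001 -0.966]]
cm tool: [ 3.    0.05 15.65]
[{'at': [0.4984, 0.1181, 0.0293], 'p': 0.6}]
[{'at': [0.5042, 0.088, 0.0263], 'p': 0.88}, {'at': [0.6596, 0.3875, 0.1095], 'p': 0.31}]
```

View pics/s7.png

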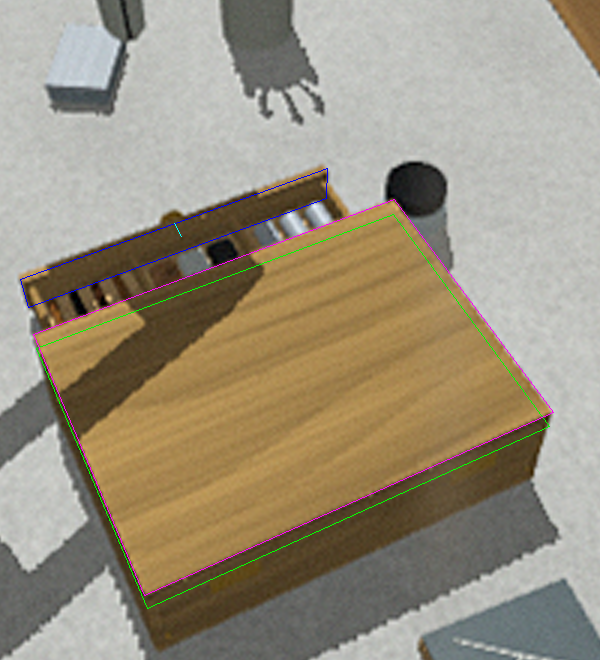

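View pics/top6.png

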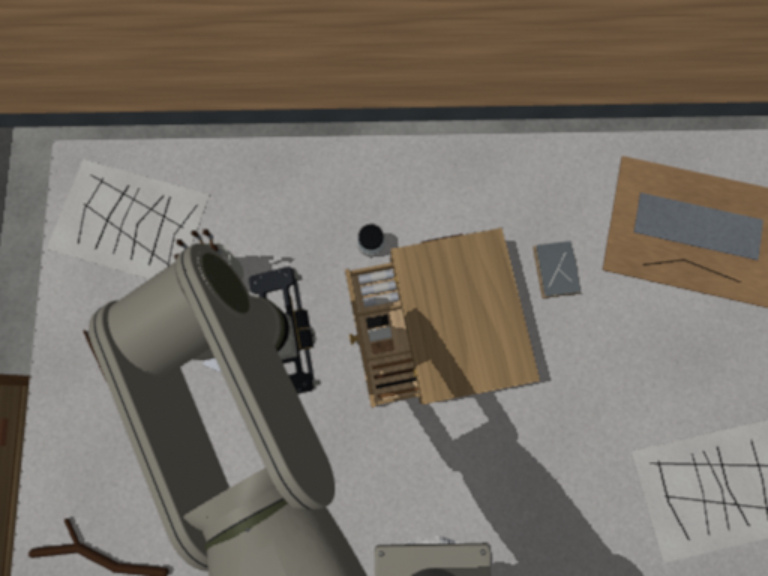

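The model overlay with lid = 0 matches the picture, the box has not moved, and the drawer is still out. Now descending in front of the knob.

Request:
{"fn": "drive_tool", "kwargs": {
  "plan": [
    {"claw": 1,"linear": [0.4,0,2.0],"angular": [0,0,0]},
    {"claw": 1,"linear": [0.4,0,2.0],"angular": [0,0,0]},
    {"claw": 1,"linear": [0.4,0,2.0],"angular": [0,0,0]},
    {"claw": 1,"linear": [0.4,0,2.0],"angular": [0,0,0]},
    {"claw": 1,"linear": [0.4,0,2.0],"angular": [0,0,0]},
    {"claw": 1,"linear": [0.4,0,2.0],"angular": [0,0,0]},
    {"claw": 1,"linear": [0.3,0,2.0],"angular": [0,0,0]},
    {"claw": 1,"linear": [0.3,0.05,1.6],"angular": [0,0,0]},
    {"claw": 1,"linear": [0,0,0],"angular": [0,0,0]}
  ]
}}

```text
t: 10.78
tool_pos: [0.4909, 0.1974, 0.0266]
orientation: [1.881, 2.248, -0.252]
force: [-0.3, -0.1, 0.7]
opening: 0.0005
```

```bash
python3 - <<'E'
from h import *; go([-.226,0,.027])
from plant import *
s=read_camera('side'); draw(s,None,"pics/s8.png",(130,60,380,260),3)
E
```

```text
t 10.78 case [-0.2678 -0.0005  0.0266] F_case [ 0.  -0.3  0.7] q [ 0.46  0.22  1.79 -0.27  1.23  0.39]
tool axes in case
 [[-0.966  0.001  0.26 ]
 [ 0.     1.    -0.003]
 [-0.26  -0.003 -0.966]]
cm tool: [-4.05  0.06  1.04]
```

View pics/s8.png

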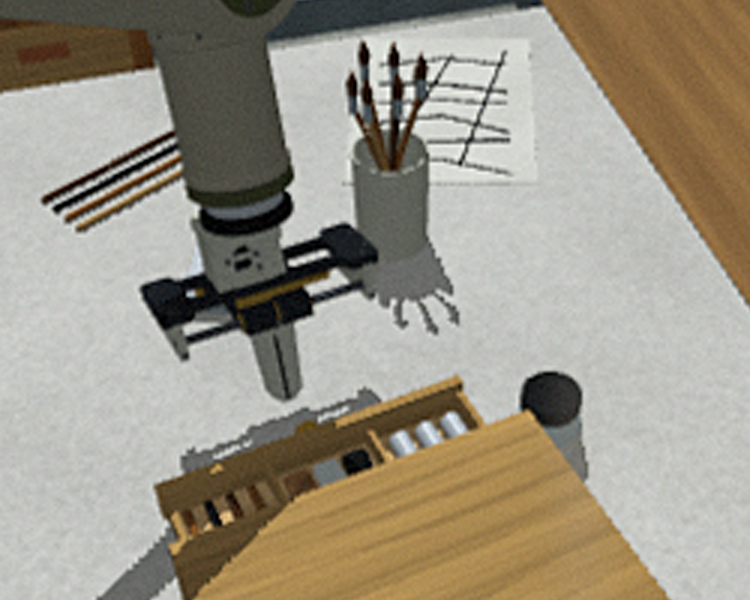

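The fingertip (285,395) is lined up in front of the knob (310,425). Pushing.

Request:
{"fn": "drive_tool", "kwargs": {
  "plan": [
    {"claw": 1,"linear": [-0.97,0.02,0.25],"angular": [0,0,0]},
    {"claw": 1,"linear": [-0.97,0.02,0.25],"angular": [0,0,0]},
    {"claw": 1,"linear": [-0.97,0,0.26],"angular": [0,0,0]},
    {"claw": 1,"linear": [-0.5,0,0.13],"angular": [0,0,0]},
    {"claw": 1,"linear": [-0.5,0,0.13],"angular": [0,0,0]},
    {"claw": 1,"linear": [-0.5,0,0.13],"angular": [0,0,0]},
    {"claw": 1,"linear": [-0.5,0,0.13],"angular": [0,0,0]},
    {"claw": 1,"linear": [-0.97,0,0.26],"angular": [0,0,0]},
    {"claw": 1,"linear": [-0.97,0,0.26],"angular": [0,0,0]},
    {"claw": 1,"linear": [-0.97,0,0.26],"angular": [0,0,0]}
  ]
}}

```text
t: 12.08
tool_pos: [0.5069, 0.1178, 0.0287]
orientation: [1.881, 2.247, -0.247]
force: [1.3, 0.8, -0.2]
opening: 0.0004
```

```bash
python3 - <<'E'
from h import *; go([-.136,0,.027])
from plant import *
s=read_camera('side'); draw(s,None,"pics/s9.png",(130,60,380,260),3)
E
```

```text
t 12.07 case [-0.1866  0.0011  0.0287] F_case [-0.6  1.4 -0.2] q [ 0.32  0.15  1.85 -0.28  1.19  0.25]
tool axes in case
 [[-0.966  0.001  0.259]
 [ 0.001  1.     0.   ]
 [-0.259  0.    -0.966]]
cm tool: [-4.85 -0.11  1.47]
```

View pics/s9.png

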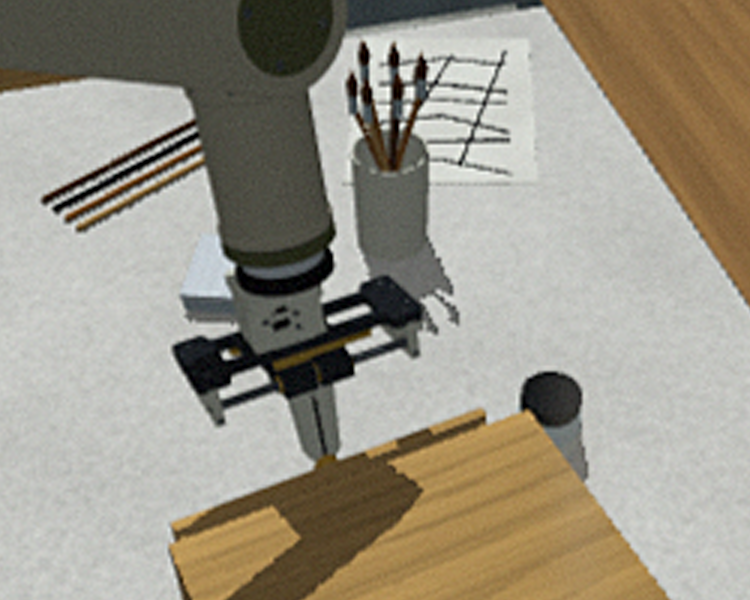

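The drawer is moving in and the knob stays centred on the fingertip. Continuing, slower near the stop.

Request:
{"fn": "drive_tool", "kwargs": {
  "plan": [
    {"claw": 1,"linear": [-0.97,0,0.28],"angular": [0,0,0]},
    {"claw": 1,"linear": [-0.97,0,0.28],"angular": [0,0,0]},
    {"claw": 1,"linear": [-0.97,0,0.28],"angular": [0,0,0]},
    {"claw": 1,"linear": [-0.6,0,0.16],"angular": [0,0,0]},
    {"claw": 1,"linear": [-0.4,0,0.11],"angular": [0,0,0]},
    {"claw": 1,"linear": [-0.3,0,0.08],"angular": [0,0,0]},
    {"claw": 1,"linear": [-0.2,0,0.05],"angular": [0,0,0]}
  ]
}}

```text
t: 13.0
tool_pos: [0.5147, 0.0734, 0.028]
orientation: [1.881, 2.248, -0.248]
force: [-0.7, 1.9, -0.3]
opening: 0.0005
```

```bash
python3 - <<'E'
from h import *; go([-.134,0,.027])
E
```

```text
t 13.0 case [-0.1415  0.001   0.028 ] F_case [-2.  -0.3 -0.3] q [ 0.23  0.13  1.88 -0.29  1.16  0.17]
tool axes in case
 [[-0.966  0.001  0.259]
 [ 0.001  1.    -0.   ]
 [-0.259  0.    -0.966]]
cm tool: [-0.7 -0.1  0.3]
```

Request:
{"fn": "drive_tool", "kwargs": {
  "plan": [
    {"claw": 1,"linear": [-0.2,0,0.05],"angular": [0,0,0]},
    {"claw": 1,"linear": [-0.2,0,0.05],"angular": [0,0,0]}
  ]
}}

```text
t: 13.25
tool_pos: [0.5154, 0.0694, 0.0281]
orientation: [1.881, 2.248, -0.248]
force: [0.3, 1.8, 0.8]
opening: 0.0003
```

Request:
{"fn": "drive_tool", "kwargs": {
  "plan": [
    {"claw": 1,"linear": [-0.1,0,0.03],"angular": [0,0,0]}
  ]
}}

```text
t: 13.38
tool_pos: [0.5157, 0.0683, 0.0281]
orientation: [1.881, 2.247, -0.248]
force: [1.3, 1.3, 0.5]
opening: 0.0004
```

Request:
{"fn": "drive_tool", "kwargs": {
  "plan": [
    {"claw": 1,"linear": [-0.1,0,0.03],"angular": [0,0,0]}
  ]
}}

```text
t: 13.5
tool_pos: [0.5158, 0.0673, 0.028]
orientation: [1.881, 2.248, -0.248]
force: [0.5, 1.8, 1.6]
opening: 0.0004
```

Still sliding at about 2 N; now at case x ≈ -0.135.

Request:
{"fn": "drive_tool", "kwargs": {
  "plan": [
    {"claw": 1,"linear": [-0.1,0,0.03],"angular": [0,0,0]}
  ]
}}

```text
t: 13.62
tool_pos: [0.516, 0.0662, 0.0281]
orientation: [1.881, 2.247, -0.248]
force: [0.7, 1.9, 0.8]
opening: 0.0005
```

Request:
{"fn": "drive_tool", "kwargs": {
  "plan": [
    {"claw": 1,"linear": [-0.1,0,0.03],"angular": [0,0,0]}
  ]
}}

```text
t: 13.75
tool_pos: [0.5162, 0.0657, 0.0281]
orientation: [1.881, 2.248, -0.247]
force: [-1.9, 6.6, 2.4]
opening: 0.0007
```

Request:
{"fn": "drive_tool", "kwargs": {
  "plan": [
    {"claw": 1,"linear": [-0.07,0,0.02],"angular": [0,0,0]}
  ]
}}

```text
t: 13.88
tool_pos: [0.5162, 0.0656, 0.0281]
orientation: [1.882, 2.248, -0.246]
force: [-1.7, 8.6, 2.8]
opening: 0.0005
```

The force is rising (8.6 N) while the position no longer changes, so the drawer is against its stop. Backing off and checking.

Request:
{"fn": "drive_tool", "kwargs": {
  "plan": [
    {"claw": 1,"linear": [0.5,0,-0.13],"angular": [0,0,0]},
    {"claw": 1,"linear": [2,0,-0.5],"angular": [0,0,0]},
    {"claw": 1,"linear": [4,0,-1.1],"angular": [0,0,0]},
    {"claw": 1,"linear": [3,0,-2],"angular": [0,0,0]},
    {"claw": 1,"linear": [0,0,-4],"angular": [0,0,0]},
    {"claw": 1,"linear": [0,0,-4],"angular": [0,0,0]},
    {"claw": 1,"linear": [0,0,-4],"angular": [0,0,0]},
    {"claw": 1,"linear": [0,0,-2],"angular": [0,0,0]},
    {"claw": 1,"linear": [0,0,0],"angular": [0,0,0]}
  ]
}}

```text
t: 15.0
tool_pos: [0.4928, 0.2005, 0.1757]
orientation: [1.88, 2.247, -0.244]
force: [0.4, 0.0, 0.4]
opening: 0.0007
```

```bash
python3 - <<'E'
from h import *; st()
from plant import *
t=read_camera('top'); s=read_camera('side')
P=(.5388,-.0661,-1.3928,.0,0.0)
draw(s,P,"pics/s10.png",(130,130,380,330),3); draw(t,P,"pics/t10.png",(200,110,400,280),4)
for p in(t,s):
  for l in("ink_jar","lino_block","tin","brush_pot","drawer_knob"): print(l,[(r["at"],r["p"]) for r in search_frame(p,l)][:1])
E
```

```text
t 15.0 case [-0.2705  0.0019  0.1757] F_case [0.1 0.4 0.4] q [ 0.47  0.05  1.67 -0.25  1.49  0.32]
tool axes in case
 [[-0.966  0.     0.258]
 [ 0.001  1.     0.002]
 [-0.258  0.002 -0.966]]
ink_jar [([0.6937, 0.1069, 0.0617], 0.73)]
lino_block [([0.6334, -0.2689, 0.0227], 0.74)]
tin [([0.4505, 0.4076, 0.0238], 0.43)]
brush_pot [([0.5293, -0.0614, 0.0906], 0.49)]
drawer_knob [([0.5141, 0.0492, 0.0375], 0.42)]
ink_jar [([0.702, 0.0959, 0.0589], 0.73)]
lino_block [([0.638, -0.2825, 0.021], 0.62)]
tin [([0.4595, 0.3734, 0.0223], 0.67)]
brush_pot [([0.6421, 0.3861, 0.0883], 0.88)]
drawer_knob []
```

View pics/s10.png

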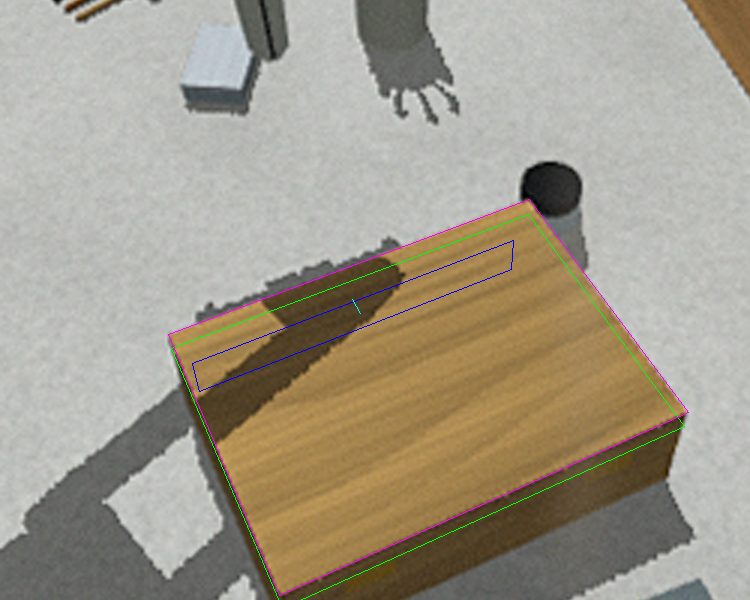

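View pics/t10.png

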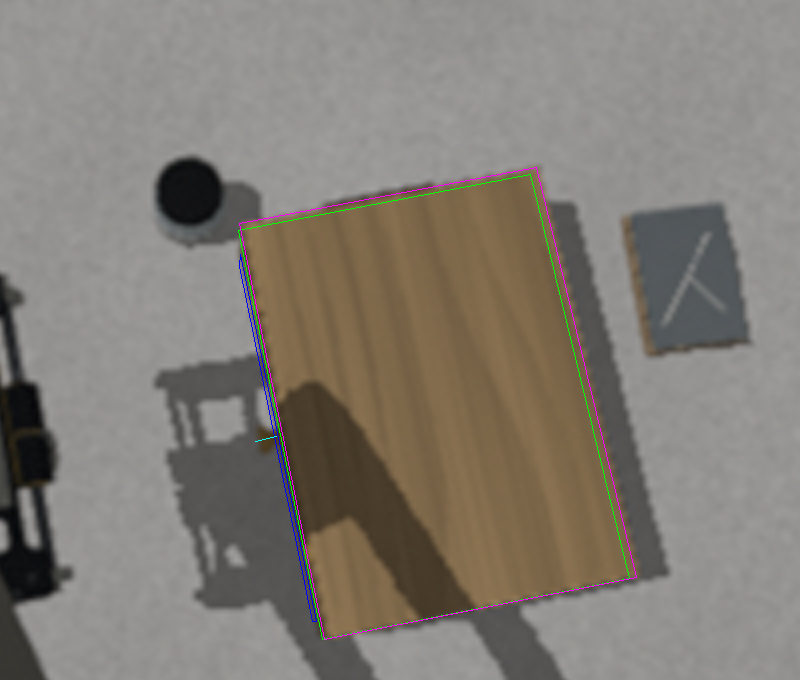

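```bash
python3 -c "
from plant import *; print(close_job())"
```

```text
the job is handed in; nothing more can be done
None
```

The sketch box is shut and the job is handed in at about 15 s of the 58 s allowed; no verdict is reported, so this rests on my own checks. I pushed the lid from behind along its arc with closed fingertips, then pushed the drawer home by its knob and backed the arm clear.

**Lid:** The fingertips stopped at 93.1 mm above the table, against the 93 mm given for a shut lid. I held it down with at most about 14 N. The shut-lid model drawn over the last pictures matches within about a pixel.

**Drawer:** It moved at about 2 N until the force rose to about 8.6 N with no further travel. The fingertip's position then put the knob's front about 126 mm from the case's centre. The top view shows the knob where it should be when shut.

**Box and arm:** The box matches its starting outline in the overlays, and the force reading on the arm was close to zero after it backed off.

**Bystanders:** Most network positions agreed with the start to within a few mm.
- **Poor readings:** In the last top view it put the brush pot on the box at low confidence, and the tin about 20 mm off its start. In the last side view the ink jar, half hidden by the box, came out about 15 mm off.
- **Why I think they stood still:** The other camera agreed with the start for each: the pot and tin from the side, the jar from the top. The arm never touched any of them.

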